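# Clear the mixing scale, slide the tin on and tare

### The arm

A 7-joint arm with a two-finger parallel gripper is mounted at the origin on the work surface. World frame = base frame: x ahead of the robot, y to its left, z up, the work surface at z = 0. Lengths are in m, angles in rad, forces in N, time in s.
With the tool pointing down it reaches from about 0.425 to 0.925 m from the base axis. Payload 6.8 kg.
Tool frame: the origin (TCP) lies between the finger pads; the fingertips stand r.tcp_to_tips ahead of it and the grasp point (between the pads) is the TCP (r.tcp_to_tips is the distance from the TCP to the fingertips, in m); z points along the fingers, y is the line along which they close (so a half turn about z gives the same grasp; the last joint's range is limited). The gripper opens to 85 mm and grips with 20 to 120 N. Pads are 22 mm wide; open, the fingers measure 114 mm over their backs; the gripper's body (76 mm by 85 mm) begins 54 mm behind the grasp point. The pads swing forward as they close: fully open they stand 13 mm farther back than shut.
Start: joints at [-1.305, 0.477, 0.022, 1.555, -0.011, 1.109, -0.083], TCP at [0.246, 0.628, 0.25] pointing down, gripper open.
Joint ranges: [-2.96, 2.96], [-0.34, 2.1], [-1.41, 1.46], [0.24, 2.44], [-1.37, 4.51], [0.17, 1.92], [-2.96, 2.96]. Speed limits (rad/s): [2.39, 2.39, 3.14, 3.14, 3.14, 3.14, 3.14].

### API

Orientations are given as a rotation vector (axis times angle).
In Python, from bench import r gives the robot as it stands.
- The arm moves only by the tool servo_tool, never from a script. Its argument "commands" is a list of rows, each a list of 2 entries, a list of its own where there are three numbers: the shift along the tool's x, y, z normalised to -1 to 1, where 1 is 250 mm, then the turn, a rotation vector about the tool's x, y, z normalised to -1 to 1, where 1 is 90 degrees. In form: [[[dx, dy, dz], [ax, ay, az]], ...]. A call has 1 to 20 rows; each row is the pose to reach, as a shift and turn from the pose commanded when the call began, along the tool's axes at that moment; what a row does not reach only later rows make up. A row lasts 1/10 s, in which the tool goes at most 50 mm and 8.59 degrees, less where a joint would pass 70% of its speed; a pose out of reach is approached as far as the arm can. A call with a number of a shift or a turn outside -1 to 1 is refused whole. A call with a gripper value outside its range is refused whole. "claw" is the closure, from 0 (fully open) to 1 (shut), set as the call begins (left out, the last holds). The fingers move at their own pace and stop on an object; "squeeze" is the grip in N (left out, the last holds). Time passes only in rows, so rows that repeat a pose let the fingers close. It gives the time, the measured TCP pose, the force, the opening and the grip force at its end, in the units of the state.
- r.get_obs(): the state, without advancing time (a new reading comes with each control period).
- r.grab_frame(name): name is "side" or "top"; returns (picture, depth): 480x640x3 uint8, red, green, blue; 480x640 float32, m along the optical axis (not along the pixel's ray), 0 where there is no reading.
- r.camera_model(name): a dict with "fx", "fy", "cx", "cy" (pixels), "extrinsics" (4x4, takes a point from camera to world coordinates). Camera axes: x right, y down, z forward; pixel columns grow to the right and rows downward; lengths in m; the calibration is good to about 2 mm. A picture is of the moment at which its call begins. camera_model takes no time and is no camera call.
- r.hand_in(): hands the job in; it is judged then, once.
Trained networks look in the newest picture that a camera, given by its name, has taken for a name from the list of things; names that differ only in an ending like _2 or _b are one class to them, and where a whole thing is asked for, a point or a joint stands for the part that bears it (a point fixed in the world has none). Each returns a list of dicts, best first, with "confidence" (0 to 1); they miss things now and then, are a little off and sometimes report something else, mostly with a low value. They report only what shows in the picture. A call takes as long as a camera call.
- r.boxes_of(camera, target): "uv" ([column, row] in pixels, amid what is visible of it).
- r.mark_of(camera, target): "uv" ([column, row] in pixels: a listed point, or the origin of a listed thing).
The state is a dict: "clock": time; "joints": joint angles; "qvel": joint speeds; "tau": joint torques, N m; "tcp_pos": TCP position; "orientation": TCP orientation; "contact_force": force on the tool from outside, world axes, zero at the start; "moment": the same for the moment, N m; "grip_width": finger opening in m; "gripper_force": force on a finger pad.
Only numpy, scipy, OpenCV 4.12 (cv2) and the standard library are available. Lean on these libraries where they do the work, as an engineer would, in place of code of your own. Each camera call takes 0.05 s, during which the arm holds its last target. There are 200 camera calls.

### The job

The scale has just been checked: take the brass check weight off the pan and stand it upright on its round rubber rest. Then slide the blue-banded tin off its ledge on to the middle of the weighing pan, keeping it upright and never lifting it, let go of it and press the green tare button fully down. Leave the red-banded tin, the jar, the cup and the can where they are.

Things in the scene. Friction and masses are not known exactly. Their poses are not given: they have to be found in the camera images.
- scale: Fixed scale. Origin on the bench (z = 0) right under the pan's centre; y axis along the two ledges, -x roughly towards the robot (yaw within 0.15 rad). Round steel pan, diameter 100, no rim, top 55 above the bench. In front a low grey console with display and green button: x from -185 to -95, y from -75 to 75, 35 high.
- ledge_left: Fixed aluminium ledge at the pan's +y side, flat, no rim, top 55 above the bench, level with the pan; 150 (x) by 175 (y). Origin on the bench under its middle, 149.5 from the pan's centre along the scale's y: a 12 mm gap lies between pan and ledge.
- ledge_right: The same ledge at the pan's -y side.
- pan_mid (a point): Centre of the round weighing pan, on its top surface, 55 mm above the bench; axes as the scale's.
- tin_blue: Closed paint tin with a BLUE band and lid ring, round, diameter 90, 76 high, 0.6 to 0.9 kg: too wide to grasp. Starts upright on the left or right ledge (at random), 115 to 160 from the pan's centre along the scale's y, within 20 of the centre line. Origin at the centre of its underside, z up. Slides at a push of a few newtons, stops when the push stops.
- tin_red: The same tin with a RED band and lid ring, on the other ledge; must stay. Origin at the centre of its underside.
- weight: Brass check weight, standing on the pan at the start, within 8 of its centre: a cylinder of diameter 40 up to 36 high, then a waist, then a round grip knob of diameter 24 from 48 to 66 high; 68 high in all, 0.45 kg. Origin at the centre of its underside, z up.
- rest: Flat black rubber disc with an orange ring, diameter 80, 3 thick, fixed on the bench in front of the left or the right ledge: the weight's place. Origin at the centre of its underside on the bench.
- tare_top (a point): Centre of the top of the green tare button (diameter 24) on the console; pressed straight down.
- tare (a joint): Travel of the tare button: 0 up, 0.005 m fully down (4 N); springs back when released.
- jar: White jar with yellow label and black lid, diameter 56, 85 high, on the bench in front of the ledge on the side without the rest; must stay. Origin at the centre of its underside.
- cup: Black open mixing cup, diameter 84, 100 high, to the right of the station; must stay. Origin at the centre of its underside.
- can: Can with green label, diameter 66, 120 high, to the left of the station; must stay. Origin at the centre of its underside.

How it is judged:
On the way, in this order (a step that is already met when the one before it is completed fails the run):
1. the check weight stands upright on its rubber rest, let go (horizontal distance between weight and rest below 0.02 m and height (world z) of weight below 0.008 m and angle between weight's own z axis and vertical below 0.1 rad and contact force between the fingers and weight below 0.1 N), for 0.2 s.
2. the blue tin stands upright in the middle of the pan (within 12 mm), touched by nothing of the robot (horizontal distance between tin_blue and pan_mid below 0.012 m and height (world z) of tin_blue between 0.051 and 0.06 m and angle between tin_blue's own z axis and vertical below 0.06 rad and contact force between each of the arm, the fingers and tin_blue below 0.1 N and linear speed of tin_blue below 0.02 m/s), for 0.2 s.
3. the tare button is pressed fully down while the tin stands there untouched (horizontal distance between tin_blue and pan_mid below 0.012 m and height (world z) of tin_blue between 0.051 and 0.06 m and angle between tin_blue's own z axis and vertical below 0.06 rad and value of joint tare above 0.004 m and contact force between the fingers and tin_blue below 0.1 N).
At the end, for the whole second after the job is handed in: The check weight stands upright (within 0.1 rad) wholly on its rest (centres within 20 mm), let go; the blue tin stands upright (within 0.06 rad) and at rest on the pan, its centre within 12 mm of the pan's; the tare button has come back up (under 2 mm) (all of step 1 and horizontal distance between tin_blue and pan_mid below 0.012 m and height (world z) of tin_blue between 0.051 and 0.06 m and angle between tin_blue's own z axis and vertical below 0.06 rad and linear speed of each of tin_blue, weight below 0.02 m/s and value of joint tare below 0.002 m); the robot touches nothing.
It fails at once if the blue tin is lifted (20 mm above the ledge) or falls off (height (world z) of tin_blue above 0.075 m or height (world z) of tin_blue below 0.04 m).
It fails at once if the blue tin is tipped by more than 0.3 rad (angle between tin_blue's own z axis and vertical above 0.3 rad).
It fails at once if the red tin, jar, cup or can is moved by more than 30 mm (distance of any of tin_red, jar, cup, can from where it was at the start of the episode above 0.03 m).
It also fails if it takes over 72 s, if anything falls off the work surface, if the arm or the gripper's body presses on something with over 40 N, if the wrist force passes 120 N, or if a joint passes its speed limit or range.

## Working session

There is one attempt and no reset: what is moved stays moved. The work goes in short steps, Python scripts to look and compute and a tool call to move; the robot and the scene stay as the last step left them, time stands still between calls to the robot, and variables do not carry over. Pictures are saved under pics/ and viewed, at most 10 in all, crops included, and the job is handed in when it is done.

Besides the shell and the picture viewer there is one more tool, called after "Call:" as name(argument=value, ...), one argument or row to a line, values as JSON. servo_tool: Moves the arm, as the interface text tells. Scaled input: -1 to 1 covers 250 mm each way for a shift and 90 degrees each way for a turn. Its arguments: {"type":"object","properties":{"commands":{"type":"array"},"claw":{"type":"number"},"squeeze":{"type":"number"}},"required":["commands"]}

```bash
mkdir -p pics; cat > h.py <<'E'
import numpy as np, cv2
from bench import r
from scipy.spatial.transform import Rotation as R
def ray(cam,uv):
    m=r.camera_model(cam);E=np.array(m["extrinsics"])
    d=E[:3,:3]@np.array([(uv[0]-m["cx"])/m["fx"],(uv[1]-m["cy"])/m["fy"],1]);return E[:3,3],d
def atz(cam,uv,z):
    o,d=ray(cam,uv);return o+d*(z-o[2])/d[2]
def cloud(cam,dep):
    m=r.camera_model(cam);E=np.array(m["extrinsics"]);v,u=np.mgrid[:480,:640]
    P=np.stack([(u-m["cx"])/m["fx"]*dep,(v-m["cy"])/m["fy"]*dep,dep],-1)@E[:3,:3].T+E[:3,3];P[dep==0]=np.nan;return P
def st():
    o=r.get_obs();print("t",o["clock"],"tcp",np.round(o["tcp_pos"],4),"R",np.round(R.from_rotvec(o["orientation"]).as_matrix(),3).tolist(),"F",np.round(o["contact_force"],1),"w",o["grip_width"]);return o
E
python3 - <<'E'
from h import *
st();print(r.tcp_to_tips)
for c in("top","side"):
    p,d=r.grab_frame(c);cv2.imwrite(f"pics/{c}0.png",p[:,:,::-1]);np.savez(f"{c}0.npz",p=p,d=d)
    print(c,np.round(r.camera_model(c)["extrinsics"],3).tolist())
    for n in["tin_blue","tin_red","weight","rest","tare_top","pan_mid","jar","cup","can","ledge_left","ledge_right","scale"]:
        z={"tin_blue":.055,"tin_red":.055,"weight":.055,"pan_mid":.055,"tare_top":.04}.get(n,0)
        print(n,[(np.round(q["uv"]).tolist(),round(q["confidence"],2),np.round(atz(c,q["uv"],z),3).tolist()) for q in r.mark_of(c,n)[:2]])
E
```

```text
t 0.0 tcp [0.2463 0.6279 0.2493] R [[-0.931, 0.365, -0.001], [0.365, 0.931, -0.002], [-0.0, -0.002, -1.0]] F [-0.4  0.6 -0.1] w 0.08572845474098295
0.019
top [[0.003, -0.994, 0.11, 0.38], [-1.0, -0.004, -0.011, 0.013], [0.012, -0.11, -0.994, 1.147], [0.0, 0.0, 0.0, 1.0]]
tin_blue [([259.0, 197.0], 0.69, [0.599, 0.138, 0.055])]
tin_red [([377.0, 190.0], 0.77, [0.618, -0.138, 0.055])]
weight [([318.0, 195.0], 0.67, [0.605, 0.0, 0.055])]
rest [([198.0, 294.0], 0.79, [0.374, 0.285, 0.0])]
tare_top [([338.0, 257.0], 0.39, [0.463, -0.047, 0.04])]
pan_mid [([316.0, 197.0], 0.77, [0.601, 0.003, 0.055])]
jar [([433.0, 288.0], 0.83, [0.39, -0.279, 0.0])]
cup [([499.0, 206.0], 0.73, [0.592, -0.447, 0.0])]
can [([128.0, 228.0], 0.64, [0.533, 0.46, 0.0])]
ledge_left [([257.0, 202.0], 0.76, [0.598, 0.147, 0.0])]
ledge_right [([375.0, 197.0], 0.84, [0.612, -0.141, 0.0]), ([257.0, 195.0], 0.3, [0.617, 0.149, 0.0])]
scale [([317.0, 200.0], 0.61, [0.604, 0.001, 0.0])]
side [[0.896, -0.291, 0.335, 0.09], [-0.444, -0.559, 0.7, -0.866], [-0.017, -0.776, -0.63, 0.846], [0.0, 0.0, 0.0, 1.0]]
tin_blue []
tin_red [([404.0, 256.0], 0.63, [0.627, -0.126, 0.055]), ([229.0, 206.0], 0.51, [0.366, 0.205, 0.055])]
weight []
rest [([337.0, 365.0], 0.74, [0.397, -0.272, 0.0]), ([363.0, 226.0], 0.73, [0.636, 0.059, -0.0])]
tare_top [([316.0, 253.0], 0.49, [0.477, -0.018, 0.04])]
pan_mid [([365.0, 226.0], 0.72, [0.606, -0.003, 0.055]), ([317.0, 254.0], 0.26, [0.472, -0.037, 0.055])]
jar [([333.0, 367.0], 0.58, [0.389, -0.272, 0.0])]
cup [([488.0, 390.0], 0.73, [0.603, -0.438, 0.0])]
can [([255.0, 158.0], 0.81, [0.524, 0.461, 0.0]), ([334.0, 190.0], 0.17, [0.644, 0.222, 0.0])]
ledge_left [([336.0, 366.0], 0.67, [0.395, -0.273, 0.0]), ([331.0, 209.0], 0.6, [0.601, 0.155, 0.0])]
ledge_right [([401.0, 284.0], 0.71, [0.613, -0.145, 0.0]), ([230.0, 204.0], 0.19, [0.391, 0.289, 0.0])]
scale [([366.0, 245.0], 0.62, [0.609, -0.004, 0.0])]
```

View pics/top0.png

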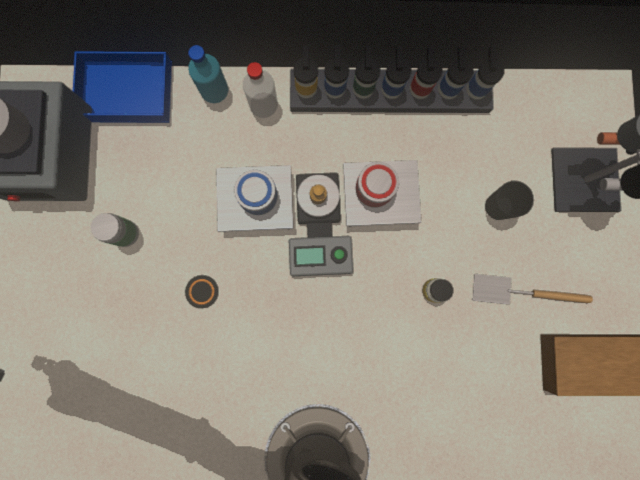

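View pics/side0.png

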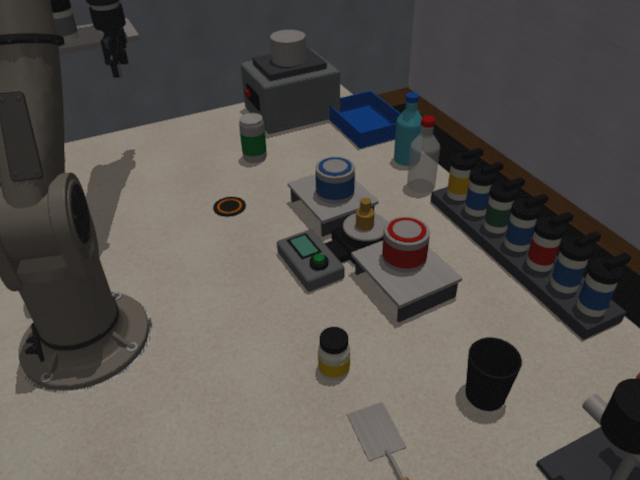

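The top view shows the blue tin at (256,190) on the left ledge, the weight at (318,193) on the pan, the rest at (202,291), the red tin at (378,183), the button at (339,254) and the jar at (437,290). The side view agrees. I'll refine these positions from depth.

```bash
cat > fit.py <<'E'
from h import *
import sys
from scipy.optimize import least_squares
def circ(P,rad=None):
    h=cv2.convexHull(P[:,:2].astype(np.float32))[:,0]
    (c,rr)=cv2.minEnclosingCircle(h);return np.round(c,4),round(rr,4)
def reg(P,c,rad,z0,z1):
    m=(np.hypot(P[...,0]-c[0],P[...,1]-c[1])<rad)&(P[...,2]>z0)&(P[...,2]<z1);return P[m],m
E
python3 - <<'E'
from fit import *
for c in("top","side"):
    a=np.load(f"{c}0.npz");p=a["p"].astype(int);P=cloud(c,a["d"])
    for n,cc,rad,z0,z1 in[("blue",(.60,.138),.07,.12,.15),("red",(.618,-.138),.07,.12,.15),("knob",(.605,0),.03,.105,.14),("pan",(.6,0),.07,.045,.062),("ledgeL",(.6,.15),.13,.045,.062),("ledgeR",(.61,-.145),.13,.045,.062),("console",(.46,0),.1,.025,.045),("jar",(.39,-.275),.05,.07,.1),("can",(.53,.46),.06,.1,.14),("cup",(.6,-.44),.06,.09,.12)]:
        Q,m=reg(P,cc,rad,z0,z1)
        if len(Q)<8: print(c,n,len(Q));continue
        rect=cv2.minAreaRect(Q[:,:2].astype(np.float32))
        print(c,n,len(Q),circ(Q),"z",np.round(np.median(Q[:,2]),4),np.round(Q[:,2].max(),3),"rect",np.round(rect[0],4),np.round(rect[1],4),round(rect[2],1))
    R_,G,B=p[...,0],p[...,1],p[...,2]
    g=(G>R_*1.6)&(G>B*1.3)&(G>40);Q,m=reg(P,(.465,-.04),.05,.02,.09);gg=g&m
    print("green",gg.sum(),np.round(np.median(P[gg],0),4),np.round(P[gg].min(0),4),np.round(P[gg].max(0),4))
    o=(R_>B*1.8)&(R_>90);m=reg(P,(.38,.285),.07,-.02,.03)[1]&o
    print("rest ring",m.sum(),circ(P[m]),np.round(np.median(P[m],0),4))
E
```

```text
top blue 1322 (array([0.6023, 0.139 ]), 0.0454) z 0.1304 0.139 rect [0.6019 0.1388] [0.0885 0.0888] 28.1
top red 1301 (array([ 0.6216, -0.1322]), 0.0453) z 0.1304 0.138 rect [ 0.6215 -0.1313] [0.088  0.0887] 89.9
top knob 106 (array([ 0.6039, -0.0008]), 0.0122) z 0.1218 0.127 rect [6.033e-01 1.000e-04] [0.0222 0.0222] 2.0
top pan 1264 (array([6.e-01, 1.e-04]), 0.0699) z 0.0555 0.062 rect [0.6052 0.0015] [0.0988 0.1387] 16.8
top ledgeL 3539 (array([0.5991, 0.1389]), 0.1197) z 0.0554 0.062 rect [0.6003 0.1281] [0.1511 0.2159] 2.8
top ledgeR 3594 (array([ 0.6123, -0.1379]), 0.1242) z 0.0556 0.062 rect [ 0.6121 -0.1273] [0.1507 0.2225] 2.7
top console 2377 (array([ 0.4761, -0.0071]), 0.0896) z 0.0355 0.045 rect [ 0.4908 -0.0066] [0.1387 0.1501] 2.8
top jar 413 (array([ 0.3866, -0.2775]), 0.0255) z 0.0855 0.092 rect [ 0.3866 -0.2779] [0.0467 0.0498] 0.6
top can 761 (array([0.5199, 0.462 ]), 0.0325) z 0.1197 0.127 rect [0.5196 0.4612] [0.062  0.0625] 31.6
top cup 320 (array([ 0.592 , -0.4438]), 0.0427) z 0.0991 0.105 rect [ 0.591  -0.4432] [0.083  0.0827] 62.7
green 61 [ 0.4673 -0.0493  0.
[... 661 characters left out ...]
0
side ledgeR 3596 (array([ 0.6128, -0.1376]), 0.1238) z 0.0552 0.062 rect [ 0.6127 -0.1273] [0.1533 0.2244] 3.0
side console 2034 (array([ 0.4783, -0.0069]), 0.0912) z 0.035 0.045 rect [ 0.4903 -0.0059] [0.1389 0.1547] 2.6
side jar 659 (array([ 0.3869, -0.2773]), 0.0258) z 0.0849 0.089 rect [ 0.3866 -0.2769] [0.0509 0.048 ] 63.0
side can 374 (array([0.5207, 0.4613]), 0.0353) z 0.1183 0.126 rect [0.5211 0.4616] [0.0688 0.0617] 61.5
side cup 702 (array([ 0.5911, -0.4424]), 0.0433) z 0.0981 0.106 rect [ 0.5914 -0.4428] [0.0845 0.0827] 18.8
green 93 [ 0.4696 -0.0503  0.0557] [ 0.4575 -0.0619  0.0337] [ 0.4897 -0.0141  0.0596]
rest ring 98 (array([0.3865, 0.2785]), 0.0322) [0.3843 0.2777 0.0035]
```

```bash
python3 - <<'E'
from fit import *
for c in("top","side"):
    a=np.load(f"{c}0.npz");P=cloud(c,a["d"]);P=P.reshape(-1,3);P=P[(P[:,2]>.045)&(P[:,2]<.062)&(abs(P[:,0]-.606)<.12)&(abs(P[:,1])<.27)]
    L=P[P[:,1]>.066];Rr=P[P[:,1]<-.062]
    rs=[cv2.minAreaRect(q[:,:2].astype(np.float32)) for q in(L,Rr)]
    print(c,[ (np.round(x[0],4),np.round(x[1],4),x[2]) for x in rs],"mid",np.mean([x[0] for x in rs],0))
    d=np.subtract(rs[0][0],rs[1][0]);print("dist",np.hypot(*d),"yaw",np.degrees(np.arctan2(-d[0],d[1])))
    Q=P[np.hypot(P[:,0]-.606,P[:,1]-.002)<.054];print("pan",circ(Q))
E
```

```text
top [(array([0.5992, 0.1501]), array([0.151 , 0.1719]), 2.797938346862793), (array([ 0.6132, -0.1507]), array([0.1507, 0.1757]), 2.6910104751586914)] mid [ 6.06183529e-01 -3.07619572e-04]
dist 0.3011042262486282 yaw 2.664038351551468
pan (array([ 0.6068, -0.0009]), 0.0506)
side [(array([0.6   , 0.1507]), array([0.1545, 0.1755]), 2.8296024799346924), (array([ 0.6141, -0.1493]), array([0.1539, 0.1799]), 2.4908528327941895)] mid [0.60707462 0.00072223]
dist 0.3003797720518363 yaw 2.6813034614421354
pan (array([ 6.063e-01, -4.000e-04]), 0.0522)
```

```bash
cat > go.py <<'E'
from h import *
import sys
# go.py x y z [yaw of tool y axis, deg]: shift/turn in servo units, from measured pose
def go(x,y,z,yaw=2.7):
    o=r.get_obs();C=R.from_rotvec(o["orientation"])
    s=C.inv().apply(np.array([x,y,z])-o["tcp_pos"])/.25
    a=np.radians(yaw);T=R.from_matrix(np.array([[-np.sin(a),np.cos(a),0],[np.cos(a),np.sin(a),0],[0,0,-1]]).T)
    print("shift",np.round(s,4),"turn",np.round((C.inv()*T).as_rotvec()/(np.pi/2),4))
if __name__=="__main__": st();go(*map(float,sys.argv[1:]))
E
python3 go.py 0.604 0 0.22
```

```text
t 1.3 tcp [0.2465 0.6284 0.2503] R [[-0.931, 0.365, 0.0], [0.365, 0.931, 0.0], [0.0, 0.0, -1.0]] F [ 0.1 -0.2 -0.6] w 0.08538038799695183
shift [-2.2493 -1.8179  0.1212] turn [ 0.    -0.     0.732]
```

Call:
servo_tool(
  commands=[
    [[-0.2,-0.16,0],[0,0,0.09]],
    [[-0.4,-0.32,0],[0,0,0.18]],
    [[-0.6,-0.48,0],[0,0,0.27]],
    [[-0.8,-0.64,0],[0,0,0.36]],
    [[-1,-0.81,0],[0,0,0.45]],
    [[-1,-0.81,0],[0,0,0.54]],
    [[-1,-0.81,0],[0,0,0.63]],
    [[-1,-0.81,0],[0,0,0.732]],
    [[-1,-0.81,0],[0,0,0.732]],
  ],
  claw=0,
)

```text
clock: 2.2
tcp_pos: [0.4057, 0.3479, 0.2506]
orientation: [-2.172, -2.269, -0.001]
contact_force: [0.0, -0.1, 0.1]
grip_width: 0.0855
gripper_force: 0.0
```

```bash
python3 go.py 0.604 0 0.22
```

```text
t 2.2 tcp [0.4057 0.3479 0.2506] R [[-0.044, 0.999, 0.0], [0.999, 0.044, 0.0], [0.0, 0.0, -1.0]] F [ 0.  -0.1  0.1] w 0.08547990132668373
shift [-1.4251  0.7315  0.122 ] turn [ 0.0002 -0.0003 -0.0022]
```

Call:
servo_tool(
  commands=[
    [[-0.17,0.1,0],[0,0,0]],
    [[-0.35,0.2,0],[0,0,0]],
    [[-0.5,0.3,0],[0,0,0]],
    [[-0.7,0.4,0],[0,0,0]],
    [[-0.9,0.5,0],[0,0,0]],
    [[-0.9,0.6,0],[0,0,0]],
    [[-0.9,0.6,0],[0,0,0]],
  ],
)

```text
clock: 2.9
tcp_pos: [0.5689, 0.1287, 0.2506]
orientation: [2.167, 2.271, 0.002]
contact_force: [-0.6, 0.3, -0.0]
grip_width: 0.0855
gripper_force: 0.0
```

```bash
python3 go.py 0.604 -0.0004 0.2
```

```text
t 2.9 tcp [0.5689 0.1287 0.2506] R [[-0.047, 0.999, 0.003], [0.999, 0.047, -0.001], [-0.001, 0.003, -1.0]] F [-0.6  0.3 -0. ] w 0.08545453005859599
shift [-0.522   0.1153  0.2034] turn [ 0.0018  0.0007 -0.0002]
```

Call:
servo_tool(
  commands=[
    [[-0.17,0.05,0],[0,0,0]],
    [[-0.35,0.1,0.05],[0,0,0]],
    [[-0.522,0.115,0.1],[0,0,0]],
    [[-0.522,0.115,0.2],[0,0,0]],
    [[-0.522,0.115,0.2],[0,0,0]],
    [[-0.522,0.115,0.2],[0,0,0]],
  ],
)

```text
clock: 3.5
tcp_pos: [0.6002, 0.0044, 0.2001]
orientation: [-2.162, -2.277, 0.0]
contact_force: [0.5, -0.1, 0.5]
grip_width: 0.0858
gripper_force: 0.0
```

```bash
python3 go.py 0.604 -0.0004 0.114
```

```text
t 3.5 tcp [0.6002 0.0044 0.2001] R [[-0.052, 0.999, -0.002], [0.999, 0.052, 0.001], [0.001, -0.001, -1.0]] F [ 0.5 -0.1  0.5] w 0.0857874968213987
shift [-0.0203  0.0146  0.3444] turn [-0.0009 -0.0007  0.003 ]
```

Call:
servo_tool(
  commands=[
    [[-0.02,0.015,0.07],[0,0,0]],
    [[-0.02,0.015,0.15],[0,0,0]],
    [[-0.02,0.015,0.22],[0,0,0]],
    [[-0.02,0.015,0.22],[0,0,0]],
    [[-0.02,0.015,0.22],[0,0,0]],
  ],
)

```text
clock: 4.0
tcp_pos: [0.6049, -0.002, 0.1456]
orientation: [2.166, 2.275, 0.0]
contact_force: [-0.0, -0.0, 0.4]
grip_width: 0.0852
gripper_force: 0.0
```

```bash
python3 go.py 0.604 -0.0004 0.114
```

```text
t 4.0 tcp [ 0.6049 -0.002   0.1456] R [[-0.049, 0.999, 0.0], [0.999, 0.049, 0.0], [0.0, 0.0, -1.0]] F [-0.  -0.   0.4] w 0.08521063407761341
shift [ 0.0067 -0.0034  0.1264] turn [ 0.0002 -0.0001  0.0012]
```

Good; descend and close.

Call:
servo_tool(
  commands=[
    [[0.005,-0.003,0.06],[0,0,0]],
    [[0.005,-0.003,0.125],[0,0,0]],
    [[0.005,-0.003,0.125],[0,0,0]],
    [[0.005,-0.003,0.125],[0,0,0]],
  ],
)

```text
clock: 4.4
tcp_pos: [0.6033, -0.0017, 0.1133]
orientation: [-2.168, -2.273, 0.002]
contact_force: [-0.4, 0.8, 0.6]
grip_width: 0.0856
gripper_force: 0.0
```

Call:
servo_tool(
  commands=[
    [[0,0,0],[0,0,0]],
    [[0,0,0],[0,0,0]],
    [[0,0,0],[0,0,0]],
    [[0,0,0],[0,0,0]],
    [[0,0,0],[0,0,0]],
    [[0,0,0],[0,0,0]],
    [[0,0,0],[0,0,0]],
    [[0,0,0],[0,0,0]],
    [[0,0,0],[0,0,0]],
    [[0,0,0],[0,0,0]],
  ],
  claw=1,
  squeeze=40,
)

```text
clock: 5.4
tcp_pos: [0.6046, -0.0017, 0.1146]
orientation: [2.168, 2.272, 0.002]
contact_force: [3.3, 0.6, 4.5]
grip_width: 0.0225
gripper_force: 41.3
```

```bash
python3 go.py 0.56 0.1 0.26
```

```text
t 5.4 tcp [ 0.6046 -0.0017  0.1146] R [[-0.047, 0.999, 0.002], [0.999, 0.047, 0.0], [0.0, 0.002, -1.0]] F [3.3 0.6 4.5] w 0.022494421105693288
shift [ 0.4146 -0.158  -0.5819] turn [ 0.0012 -0.      0.    ]
```

Call:
servo_tool(
  commands=[
    [[0,0,-0.04],[0,0,0]],
    [[0,0,-0.12],[0,0,0]],
    [[0,0,-0.22],[0,0,0]],
    [[0,0,-0.32],[0,0,0]],
    [[0,0,-0.42],[0,0,0]],
    [[0,0,-0.42],[0,0,0]],
    [[0,0,-0.42],[0,0,0]],
  ],
)

```text
clock: 6.1
tcp_pos: [0.6023, -0.0016, 0.2178]
orientation: [-2.167, -2.272, 0.003]
contact_force: [0.1, 0.4, -4.6]
grip_width: 0.0226
gripper_force: 40.7
```

```bash
python3 go.py 0.383 0.277 0.22; python3 - <<'E'
from h import *
p,d=r.grab_frame("side");np.savez("s1.npz",p=p,d=d);cv2.imwrite("pics/s1.png",cv2.resize(p[60:300,220:460,::-1],None,fx=2,fy=2))
E
```

```text
t 6.1 tcp [ 0.6023 -0.0016  0.2178] R [[-0.047, 0.999, -0.003], [0.999, 0.047, 0.0], [0.0, -0.003, -1.0]] F [ 0.1  0.4 -4.6] w 0.022607609237463022
shift [ 1.1545 -0.8236 -0.0062] turn [-0.0017 -0.0001  0.0001]
```

View pics/s1.png

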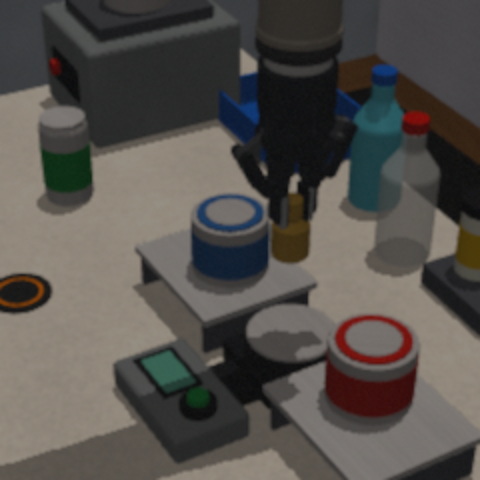

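The crop shows the weight hanging upright in the fingers at (290,235), and the pan is empty. Next I carry it to the rest.

Call:
servo_tool(
  commands=[
    [[0.1,-0.08,0],[0,0,0]],
    [[0.25,-0.2,0],[0,0,0]],
    [[0.4,-0.32,0],[0,0,0]],
    [[0.55,-0.44,0],[0,0,0]],
    [[0.7,-0.56,0],[0,0,0]],
    [[0.85,-0.68,0],[0,0,0]],
    [[0.95,-0.77,0],[0,0,0]],
    [[1,-0.82,0],[0,0,0]],
    [[1,-0.82,0],[0,0,0]],
    [[1,-0.82,0],[0,0,0]],
  ],
)

```text
clock: 7.15
tcp_pos: [0.3864, 0.2376, 0.2178]
orientation: [2.167, 2.274, -0.005]
contact_force: [0.9, -1.4, -5.5]
grip_width: 0.0226
gripper_force: 41.4
```

```bash
python3 go.py 0.383 0.277 0.1
```

```text
t 7.15 tcp [0.3864 0.2376 0.2178] R [[-0.048, 0.999, -0.002], [0.999, 0.048, -0.002], [-0.002, -0.002, -1.0]] F [ 0.9 -1.4 -5.5] w 0.02261587879990106
shift [ 0.1592 -0.0051  0.4711] turn [-0.0012  0.0014  0.0005]
```

Call:
servo_tool(
  commands=[
    [[0.08,0,0.05],[0,0,0]],
    [[0.16,-0.003,0.15],[0,0,0]],
    [[0.16,-0.003,0.27],[0,0,0]],
    [[0.16,-0.003,0.39],[0,0,0]],
    [[0.16,-0.003,0.49],[0,0,0]],
    [[0.16,-0.003,0.55],[0,0,0]],
    [[0.16,-0.003,0.55],[0,0,0]],
    [[0.16,-0.003,0.55],[0,0,0]],
  ],
)

```text
clock: 7.95
tcp_pos: [0.3853, 0.2773, 0.0814]
orientation: [2.17, 2.271, -0.002]
contact_force: [-0.9, 0.4, -4.0]
grip_width: 0.0224
gripper_force: 41.5
```

```bash
python3 go.py 0.383 0.277 0.063
python3 - <<'E'
from fit import *
for c in("top","side"):
    p,d=r.grab_frame(c);P=cloud(c,d)
    Q,m=reg(P,(.383,.277),.07,.012,.05);pp=p.astype(int);br=m&(pp[...,0]>pp[...,2]*1.6)
    print(c,br.sum(),np.round(np.median(P[br],0),4),P[br].min(0),P[br].max(0))
E
```

```text
t 7.95 tcp [0.3853 0.2773 0.0814] R [[-0.045, 0.999, -0.0], [0.999, 0.045, -0.001], [-0.001, -0.0, -1.0]] F [-0.9  0.4 -4. ] w 0.022353689691745705
shift [-0.0007 -0.0093  0.0736] turn [-0.0002  0.0007 -0.0012]
top 1 [0.3818 0.2585 0.0455] [0.38177193 0.25845085 0.04547898] [0.38177193 0.25845085 0.04547898]
side 141 [0.3812 0.2642 0.0364] [0.36593076 0.25601595 0.02286825] [0.40261327 0.27791558 0.04968842]
```

Call:
servo_tool(
  commands=[
    [[0,-0.005,0.02],[0,0,0]],
    [[0,-0.005,0.04],[0,0,0]],
    [[0,-0.005,0.055],[0,0,0]],
    [[0,-0.005,0.065],[0,0,0]],
    [[0,-0.005,0.072],[0,0,0]],
    [[0,-0.005,0.076],[0,0,0]],
    [[0,-0.005,0.076],[0,0,0]],
  ],
)

```text
clock: 8.75
tcp_pos: [0.3833, 0.2782, 0.0626]
orientation: [-2.168, -2.273, 0.0]
contact_force: [-0.7, -0.4, -3.7]
grip_width: 0.0225
gripper_force: 41.5
```

Not yet in contact; creep down.

Call:
servo_tool(
  commands=[
    [[0,0,0.004],[0,0,0]],
    [[0,0,0.004],[0,0,0]],
    [[0,0,0.006],[0,0,0]],
    [[0,0,0.006],[0,0,0]],
  ],
)

```text
clock: 9.15
tcp_pos: [0.3837, 0.2783, 0.0623]
orientation: [-2.169, -2.272, -0.001]
contact_force: [-4.0, -2.5, 14.1]
grip_width: 0.0226
gripper_force: 43.8
```

Call:
servo_tool(
  commands=[
    [[0,0,-0.003],[0,0,0]],
    [[0,0,-0.003],[0,0,0]],
  ],
)

```text
clock: 9.35
tcp_pos: [0.3836, 0.2783, 0.0624]
orientation: [-2.169, -2.273, -0.001]
contact_force: [-1.8, -1.3, 7.4]
grip_width: 0.0229
gripper_force: 43.0
```

Call:
servo_tool(
  commands=[
    [[0,0,0],[0,0,0]],
    [[0,0,0],[0,0,0]],
    [[0,0,0],[0,0,0]],
    [[0,0,0],[0,0,0]],
    [[0,0,0],[0,0,0]],
    [[0,0,0],[0,0,0]],
    [[0,0,0],[0,0,0]],
    [[0,0,0],[0,0,0]],
  ],
  claw=0,
)

```text
clock: 10.15
tcp_pos: [0.3833, 0.2782, 0.0618]
orientation: [-2.168, -2.273, -0.0]
contact_force: [0.0, -0.3, -0.3]
grip_width: 0.0857
gripper_force: 0.0
```

Call:
servo_tool(
  commands=[
    [[0,0,-0.08],[0,0,0]],
    [[0,0,-0.2],[0,0,0]],
    [[0,0,-0.4],[0,0,0]],
    [[0,0,-0.5],[0,0,0]],
    [[0,0,-0.5],[0,0,0]],
  ],
)

```text
clock: 10.65
tcp_pos: [0.3851, 0.2798, 0.1904]
orientation: [-2.168, -2.273, -0.012]
contact_force: [0.2, 0.3, -0.2]
grip_width: 0.0851
gripper_force: 0.0
```

```bash
python3 go.py 0.600 0.215 0.18; python3 - <<'E'
from fit import *
p,d=r.grab_frame("side");P=cloud("side",d);pp=p.astype(int)
Q,m=reg(P,(.383,.277),.05,.012,.09);print(circ(Q),np.median(Q,0),Q.max(0),Q.min(0))
cv2.imwrite("pics/s2.png",cv2.resize(p[100:340,150:450,::-1],None,fx=2,fy=2))
E
```

```text
t 10.65 tcp [0.3851 0.2798 0.1904] R [[-0.047, 0.999, 0.005], [0.999, 0.047, 0.006], [0.006, 0.005, -1.0]] F [ 0.2  0.3 -0.2] w 0.08511767882466074
shift [-0.2996  0.8461  0.044 ] turn [ 0.0032 -0.0035 -0.0001]
(array([0.382 , 0.2764]), 0.021) [0.3803526  0.27005618 0.04048099] [0.4025399  0.29420392 0.07288042] [0.36252512 0.25568807 0.01201923]
```

View pics/s2.png

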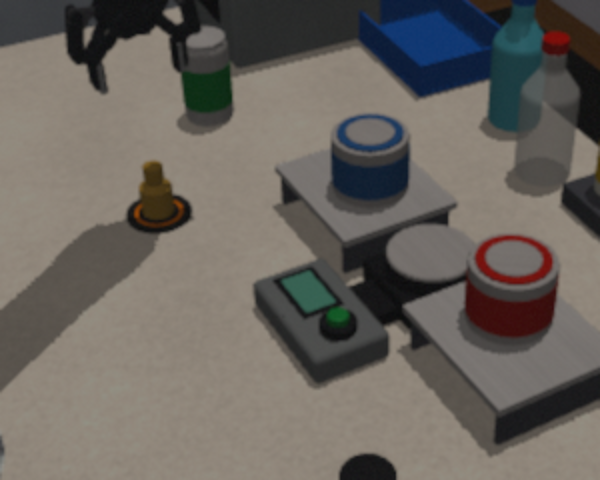

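The weight stands centred on its rest at (157,195) and the tins haven't moved. Next I go behind the blue tin with the fingers partly open as a cradle.

```bash
python3 go.py 0.5996 0.229 0.16 1.7
```

```text
t 10.7 tcp [0.384  0.279  0.1883] R [[-0.047, 0.999, 0.002], [0.999, 0.047, 0.003], [0.003, 0.003, -1.0]] F [-0.2 -0.2  0. ] w 0.08532558314608887
shift [-0.2411  0.8515  0.1147] turn [ 0.0016 -0.002   0.0112]
```

Call:
servo_tool(
  commands=[
    [[-0.03,0.12,0],[0,0,0.01]],
    [[-0.08,0.3,0],[0,0,0.01]],
    [[-0.13,0.48,0],[0,0,0.01]],
    [[-0.18,0.65,0],[0,0,0.01]],
    [[-0.22,0.8,0],[0,0,0.01]],
    [[-0.24,0.85,0.05],[0,0,0.01]],
    [[-0.24,0.85,0.11],[0,0,0.01]],
    [[-0.24,0.85,0.11],[0,0,0.01]],
    [[-0.24,0.85,0.11],[0,0,0.01]],
    [[-0.24,0.85,0.11],[0,0,0.01]],
  ],
  claw=0.3,
)

```text
clock: 11.7
tcp_pos: [0.5974, 0.2293, 0.1594]
orientation: [-2.184, -2.257, 0.0]
contact_force: [0.2, 0.6, 0.8]
grip_width: 0.0598
gripper_force: 0.0
```

```bash
python3 go.py 0.5996 0.229 0.085 1.7
python3 - <<'E'
from fit import *
for c in("top","side"):
    p,d=r.grab_frame(c);P=cloud(c,d)
    Q,m=reg(P,(.60,.138),.06,.12,.14);print(c,len(Q),circ(Q),np.median(Q,0))
E
```

```text
t 11.7 tcp [0.5974 0.2293 0.1594] R [[-0.033, 0.999, -0.001], [0.999, 0.033, 0.0], [0.001, -0.001, -1.0]] F [0.2 0.6 0.8] w 0.059757829791870505
shift [-0.0015  0.009   0.2977] turn [-0.0004 -0.0003  0.0021]
top 1318 (array([0.6024, 0.1386]), 0.045) [0.60050306 0.13751533 0.13028863]
side 763 (array([0.6038, 0.138 ]), 0.0475) [0.59863478 0.13010093 0.12984124]
```

Width 60 mm as planned; the tin hasn't moved. Descend.

Call:
servo_tool(
  commands=[
    [[0,0.009,0.06],[0,0,0.002]],
    [[0,0.009,0.15],[0,0,0.002]],
    [[0,0.009,0.24],[0,0,0.002]],
    [[0,0.009,0.297],[0,0,0.002]],
    [[0,0.009,0.297],[0,0,0.002]],
    [[0,0.009,0.297],[0,0,0.002]],
    [[0,0.009,0.297],[0,0,0.002]],
  ],
)

```text
clock: 12.5
tcp_pos: [0.6015, 0.2286, 0.0861]
orientation: [2.189, 2.252, 0.003]
contact_force: [-0.1, -0.9, -0.1]
grip_width: 0.0599
gripper_force: 0.0
```

```bash
python3 go.py 0.6006 0.195 0.085 1.7
```

```text
t 12.5 tcp [0.6015 0.2286 0.0861] R [[-0.028, 1.0, 0.002], [1.0, 0.028, 0.001], [0.001, 0.002, -1.0]] F [-0.1 -0.9 -0.1] w 0.05993438596711566
shift [-0.1342 -0.0074  0.0043] turn [ 0.0011 -0.0005 -0.001 ]
```

Call:
servo_tool(
  commands=[
    [[-0.04,-0.004,0.002],[0,0,0]],
    [[-0.08,-0.004,0.002],[0,0,0]],
    [[-0.12,-0.004,0.002],[0,0,0]],
    [[-0.15,-0.004,0.002],[0,0,0]],
    [[-0.17,-0.004,0.002],[0,0,0]],
    [[-0.19,-0.004,0.002],[0,0,0]],
    [[-0.21,-0.004,0.002],[0,0,0]],
    [[-0.23,-0.004,0.002],[0,0,0]],
    [[-0.25,-0.004,0.002],[0,0,0]],
    [[-0.25,-0.004,0.002],[0,0,0]],
    [[-0.25,-0.004,0.002],[0,0,0]],
  ],
)

```text
clock: 13.6
tcp_pos: [0.6021, 0.1678, 0.0853]
orientation: [-2.188, -2.253, -0.005]
contact_force: [-0.2, 6.2, 3.3]
grip_width: 0.0598
gripper_force: 0.0
```

```bash
cat > tin.py <<'E'
from fit import *
st()
p=np.array([.6064,-.0003])
for c in("top","side"):
    im,d=r.grab_frame(c);P=cloud(c,d)
    m=(P[...,2]>.12)&(P[...,2]<.137)&(abs(P[...,0]-.604)<.06)&(P[...,1]>-.08)&(P[...,1]<.21)
    hsv=cv2.cvtColor(im,cv2.COLOR_RGB2HSV)
    b=m&(abs(hsv[...,0].astype(int)-111)<12)&(hsv[...,1]>110)
    n,lab,stt,_=cv2.connectedComponentsWithStats(b.astype(np.uint8),connectivity=8)
    Q=P[b];print(c,len(Q),circ(Q) if len(Q)>4 else "","z",np.round(np.percentile(Q[:,2],[5,50,95]),4))
    cv2.imwrite(f"pics/last_{c}.png",im[:,:,::-1])
E
python3 tin.py
```

```text
t 13.6 tcp [0.6021 0.1678 0.0853] R [[-0.03, 1.0, 0.002], [1.0, 0.03, 0.003], [0.003, 0.002, -1.0]] F [-0.2  6.2  3.3] w 0.059828247013929636
top 122 (array([0.6046, 0.1157]), 0.0348) z [0.1276 0.1307 0.1341]
side 169 (array([0.6052, 0.1248]), 0.0437) z [0.128  0.1304 0.1326]
```

Call:
servo_tool(
  commands=[
    [[-0.02,0,0],[0,0,0]],
    [[-0.04,0,0],[0,0,0]],
    [[-0.06,0,0],[0,0,0]],
    [[-0.08,0,0],[0,0,0]],
    [[-0.1,0,0],[0,0,0]],
    [[-0.12,0,0],[0,0,0]],
    [[-0.14,0,0],[0,0,0]],
    [[-0.16,0,0],[0,0,0]],
    [[-0.18,0,0],[0,0,0]],
    [[-0.2,0,0],[0,0,0]],
    [[-0.22,0,0],[0,0,0]],
    [[-0.24,0,0],[0,0,0]],
    [[-0.26,0,0],[0,0,0]],
    [[-0.28,0,0],[0,0,0]],
    [[-0.3,0,0],[0,0,0]],
    [[-0.32,0,0],[0,0,0]],
    [[-0.34,0,0],[0,0,0]],
    [[-0.36,0,0],[0,0,0]],
    [[-0.38,0,0],[0,0,0]],
    [[-0.38,0,0],[0,0,0]],
  ],
)

```text
clock: 15.7
tcp_pos: [0.605, 0.0731, 0.0855]
orientation: [-2.187, -2.254, -0.006]
contact_force: [0.5, 6.5, 5.0]
grip_width: 0.0602
gripper_force: 0.0
```

```bash
python3 tin.py
```

```text
t 15.7 tcp [0.605  0.0731 0.0855] R [[-0.03, 1.0, 0.002], [1.0, 0.03, 0.003], [0.003, 0.002, -1.0]] F [0.5 6.5 5. ] w 0.0601913204259743
top 90 (array([0.612 , 0.0113]), 0.0306) z [0.128  0.1311 0.1331]
side 197 (array([0.6074, 0.0244]), 0.0404) z [0.1284 0.1304 0.1325]
```

View pics/last_side.png

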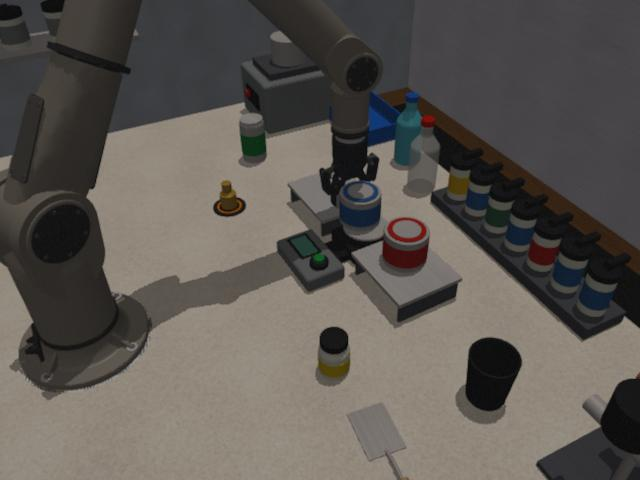

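The side view shows the tin upright at (361,205), partly on the pan and about 27 mm short. I push on 20 mm, then back off and measure.

Call:
servo_tool(
  commands=[
    [[-0.02,0,0],[0,0,0]],
    [[-0.04,0,0],[0,0,0]],
    [[-0.06,0,0],[0,0,0]],
    [[-0.08,0,0],[0,0,0]],
    [[-0.08,0,0],[0,0,0]],
  ],
)

```text
clock: 16.3
tcp_pos: [0.6056, 0.0532, 0.0855]
orientation: [-2.187, -2.254, -0.006]
contact_force: [0.3, 6.9, 4.9]
grip_width: 0.0595
gripper_force: 0.0
```

Call:
servo_tool(
  commands=[
    [[0.05,0,0],[0,0,0]],
    [[0.15,0,0],[0,0,0]],
    [[0.25,0,0],[0,0,0]],
    [[0.25,0,0],[0,0,0]],
  ],
)

```text
clock: 16.7
tcp_pos: [0.6021, 0.1185, 0.084]
orientation: [-2.182, -2.257, -0.001]
contact_force: [-0.5, 1.1, 0.9]
grip_width: 0.0598
gripper_force: 0.0
```

```bash
cat >> tin.py <<'E'
    m=(P[...,2]>.124)&(P[...,2]<.137)&(abs(P[...,0]-.604)<.06)&(abs(P[...,1])<.06)
    Q=P[m];x,y=Q[:,0],Q[:,1]
    print("  lid",circ(Q),"x",x.min(),x.max(),"y",y.min(),y.max())
E
python3 tin.py
```

```text
t 16.7 tcp [0.6021 0.1185 0.084 ] R [[-0.034, 0.999, -0.001], [0.999, 0.034, 0.002], [0.002, -0.001, -1.0]] F [-0.5  1.1  0.9] w 0.059765396297141234
top 251 (array([0.6054, 0.0048]), 0.0366) z [0.128  0.1308 0.1332]
  lid (array([0.6053, 0.0041]), 0.0449) x 0.5607663035558433 0.6489681094805013 y -0.0392207726641767 0.0484170797116225
side 216 (array([0.6081, 0.0034]), 0.0408) z [0.1278 0.1305 0.1326]
  lid (array([0.6056, 0.0048]), 0.0474) x 0.560368243944643 0.6517141924164701 y -0.040587658523550396 0.051676075905659924
```

The tin is about 4.7 mm from the pan's centre, inside the 12 mm limit, and nothing is touching it. Next, the button.

Call:
servo_tool(
  commands=[
    [[0.02,0,-0.15],[0,0,0]],
    [[0.02,0,-0.35],[0,0,0]],
    [[0.02,0,-0.5],[0,0,0]],
    [[0.02,0,-0.5],[0,0,0]],
    [[0.02,0,-0.5],[0,0,0]],
  ],
  claw=1,
)

```text
clock: 17.3
tcp_pos: [0.6031, 0.1171, 0.2103]
orientation: [2.191, 2.25, 0.002]
contact_force: [0.1, 0.1, -0.8]
grip_width: 0.0001
gripper_force: 0.0
```

```bash
python3 go.py 0.468 -0.0495 0.15 1.7
```

```text
t 17.3 tcp [0.6031 0.1171 0.2103] R [[-0.026, 1.0, 0.001], [1.0, 0.026, 0.0], [0.0, 0.001, -1.0]] F [ 0.1  0.1 -0.8] w 0.00014505781303760076
shift [-0.6517 -0.558   0.2402] turn [ 0.0009 -0.0001 -0.0021]
```

Call:
servo_tool(
  commands=[
    [[-0.1,-0.1,0],[0,0,0]],
    [[-0.22,-0.22,0],[0,0,0]],
    [[-0.35,-0.35,0],[0,0,0]],
    [[-0.48,-0.48,0],[0,0,0]],
    [[-0.6,-0.558,0],[0,0,0]],
    [[-0.652,-0.558,0.1],[0,0,0]],
    [[-0.652,-0.558,0.24],[0,0,0]],
    [[-0.652,-0.558,0.24],[0,0,0]],
    [[-0.652,-0.558,0.24],[0,0,0]],
    [[-0.652,-0.558,0.24],[0,0,0]],
  ],
)

```text
clock: 18.3
tcp_pos: [0.4684, -0.0484, 0.1502]
orientation: [2.189, 2.253, 0.0]
contact_force: [0.3, 0.5, -0.1]
grip_width: 0.0003
gripper_force: 0.0
```

```bash
python3 go.py 0.468 -0.0495 0.085 1.7
```

```text
t 18.3 tcp [ 0.4684 -0.0484  0.1502] R [[-0.029, 1.0, 0.001], [1.0, 0.029, -0.0], [-0.0, 0.001, -1.0]] F [ 0.3  0.5 -0.1] w 0.0003068369225510912
shift [-0.0043 -0.0019  0.261 ] turn [ 0.0003  0.0001 -0.0007]
```

Call:
servo_tool(
  commands=[
    [[-0.004,-0.002,0.1],[0,0,0]],
    [[-0.004,-0.002,0.2],[0,0,0]],
    [[-0.004,-0.002,0.26],[0,0,0]],
    [[-0.004,-0.002,0.28],[0,0,0]],
    [[-0.004,-0.002,0.28],[0,0,0]],
    [[-0.004,-0.002,0.28],[0,0,0]],
  ],
)

```text
clock: 18.9
tcp_pos: [0.4684, -0.0494, 0.0806]
orientation: [2.189, 2.252, 0.002]
contact_force: [-0.1, 0.2, -0.8]
grip_width: 0.0001
gripper_force: 0.0
```

Call:
servo_tool(
  commands=[
    [[0,0,0.005],[0,0,0]],
    [[0,0,0.01],[0,0,0]],
    [[0,0,0.015],[0,0,0]],
    [[0,0,0.02],[0,0,0]],
    [[0,0,0.02],[0,0,0]],
  ],
)

```text
clock: 19.4
tcp_pos: [0.4676, -0.0494, 0.0745]
orientation: [2.19, 2.253, 0.0]
contact_force: [0.3, 0.8, 1.1]
grip_width: 0.0003
gripper_force: 0.7
```

Contact is just starting; press on slowly.

Call:
servo_tool(
  commands=[
    [[0,0,0.004],[0,0,0]],
    [[0,0,0.008],[0,0,0]],
    [[0,0,0.012],[0,0,0]],
    [[0,0,0.016],[0,0,0]],
    [[0,0,0.016],[0,0,0]],
  ],
)

```text
clock: 19.9
tcp_pos: [0.4676, -0.0495, 0.0706]
orientation: [2.19, 2.252, 0.0]
contact_force: [-0.2, -0.4, 3.2]
grip_width: -0.0
gripper_force: 1.8
```

Call:
servo_tool(
  commands=[
    [[0,0,0.003],[0,0,0]],
    [[0,0,0.006],[0,0,0]],
    [[0,0,0.006],[0,0,0]],
  ],
)

```text
clock: 20.2
tcp_pos: [0.4677, -0.0495, 0.0699]
orientation: [-2.19, -2.252, -0.001]
contact_force: [-3.5, -0.1, 15.2]
grip_width: 0.0003
gripper_force: 8.0
```

The force jumped to 15 N, so the button is on its stop and fully down. Retract and check.

Call:
servo_tool(
  commands=[
    [[0,0,-0.03],[0,0,0]],
    [[0,0,-0.15],[0,0,0]],
    [[0,0,-0.35],[0,0,0]],
    [[-0.1,-0.15,-0.5],[0,0,0]],
    [[-0.1,-0.15,-0.5],[0,0,0]],
    [[-0.1,-0.15,-0.5],[0,0,0]],
  ],
)

```text
clock: 20.8
tcp_pos: [0.4301, -0.0761, 0.1948]
orientation: [2.191, 2.25, 0.004]
contact_force: [0.4, 0.1, 0.2]
grip_width: -0.0
gripper_force: 0.0
```

```bash
python3 tin.py; python3 - <<'E'
from fit import *
p,d=r.grab_frame("side");P=cloud("side",d)
for n,c,rad,a,b in[("weight",(.383,.277),.05,.012,.09),("red",(.62,-.132),.06,.12,.14),("jar",(.387,-.277),.05,.07,.1)]:
    Q,_=reg(P,c,rad,a,b);print(n,circ(Q),Q[:,2].max())
E
```

```text
t 20.8 tcp [ 0.4301 -0.0761  0.1948] R [[-0.027, 1.0, 0.002], [1.0, 0.027, 0.001], [0.001, 0.002, -1.0]] F [0.4 0.1 0.2] w -1.7363741626136038e-05
top 232 (array([0.6049, 0.0046]), 0.0365) z [0.1275 0.1306 0.1337]
  lid (array([0.6056, 0.0043]), 0.0449) x 0.5610701811415575 0.649255156163405 y -0.039198954798891954 0.048485775999880416
side 216 (array([0.6058, 0.0064]), 0.0414) z [0.1279 0.1303 0.1326]
  lid (array([0.6067, 0.0046]), 0.0479) x 0.5613270031332461 0.6533442801701619 y -0.04221055688704345 0.051568631243230856
weight (array([0.383 , 0.2776]), 0.0219) 0.07351490707199926
red (array([ 0.6208, -0.1314]), 0.0475) 0.13542779090688672
jar (array([ 0.3866, -0.2769]), 0.0265) 0.08907392274529236
```

View pics/last_side.png

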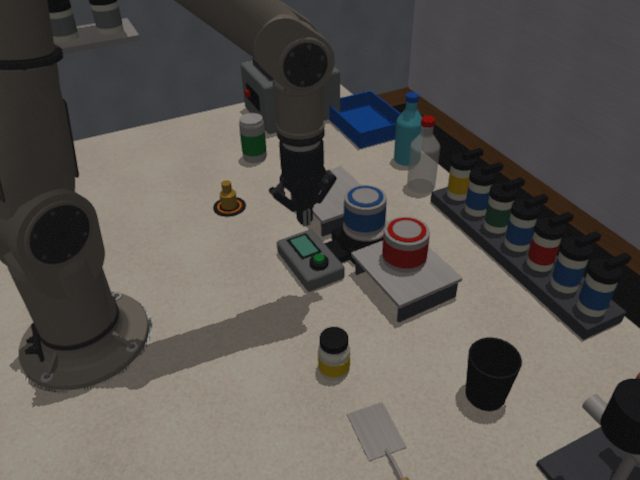

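The tin stands on the pan at (365,210), the weight is on its rest at (229,196), and the button at (319,261) is up. The arm is clear of everything.

```bash
python3 -c "
from bench import r
print(r.hand_in())"
```

```text
the job is handed in; nothing more can be done
None
```

I handed the job in at about 21 s of the 72 s limit: the weight stands on its rest, the blue tin is on the pan about 5 mm from its centre, and the tare button was pressed fully down and has come back up; the hand-in returned no verdict.

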